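# Clip the recipe card onto the clipboard

## Task

Put the stiff recipe card on the clipboard for cooking: slide it, rounded end first and paper face up, under the sprung clip so that the card's own edge lifts the clip, and push it fully home against the stop bar, centred and square on the board. Keep the gripper off the clip, be gentle enough not to shove the stiff stop bar along, and leave the jar, tin and mill where they stand.

Things in the scene. Friction and masses are not known exactly. Their poses are not given: they have to be found in the camera images.
- card: Loose stiff recipe card: pale plywood plate 130 (x) x 54 (y) x 8 (z) mm, about 60 g, white paper face on top. The nose (+x end) is rounded over its thickness (radius 4 mm); the tail is square and has a small steel eyelet. It lies on the worktop, paper up, nose roughly away from the robot. Origin: centre of the underside; x towards the nose, z up.
- card_nose (a point): The foremost middle point of the card's nose, half way up its thickness: 65 mm along the card's x from its origin, 4 mm above its underside.
- clipboard: Wooden clipboard fixed flat on the worktop, 260 (x) x 120 (y) x 12 (z) mm. Origin: centre of the underside; x points from the open near end to the clip end, z up; its flat top is at z = 12 mm. The card goes in along +x on the middle line y = 0. Nothing on it rises over 50 mm. Beware: a cooker hood hangs at the left (x > 0.48, y > 0.2, z > 0.59 m).
- clip: Sprung steel clip on the clipboard, 64 mm wide, shut at the start. Origin: its hinge axis (along y) at x = 98, z = 24 mm of the clipboard. Its jaw is a 6 mm round bar 55 mm in front of the hinge; before the jaw a flared lip rises at 17 degrees to the near end. The spring presses the jaw down with 4 to 5 N; pushing the card in takes about 6 to 15 N. A thumb tab stands on top.
- clip_lip (a point): Front edge of the clip's flared lip, at x = 22 mm of the clipboard when shut. Its underside then stands about 9 mm above the board's top, so the 8 mm card goes under it when it slides flat on the board. Moves with the clip.
- clip_jaw (a point): Lowest line of the clip's jaw, at x = 43 mm of the clipboard: 3 mm above the board's top when shut, 8 mm above it with the card under it. Moves with the clip.
- stop_zone (a point): Fixed point on the clipboard's middle line at its x = 71 mm, 4 mm above its top: middle of the zone of the stop bar. The bar (dark steel, across the board under the clip, 108 x 6 x 6 mm, a 9 mm high ear at each end) stands anywhere in it, near face at x = 60 to 82 mm of the clipboard; its place is not reported: feel for it. It is a stiff slider that yields only under more than about 20 N.
- spice_jar: Bystander: glass spice jar with a red lid, 45 mm diameter, 106 mm high. Origin: centre of its underside.
- tin: Bystander: food tin, 58 mm diameter, 72 mm high. Origin: centre of its underside.
- mill: Bystander: glass mill with a black head, 43 mm diameter, 132 mm high. Origin: centre of its underside.

How it is judged (in metres and radians):
On the way:
1. the card's nose is under the clip and holds it up, not yet home (z of clip_jaw in the frame of clipboard above 0.018 m and contact force between card and clip above 0.5 N and x of card_nose in the frame of clipboard above 0.04 m and x of stop_c0 in the frame of card_nose above 0.0065 m), for 0.02 s.
At the end, for the whole second after the job is handed in: The card lies still, flat on the clipboard, paper up (within 0.05 rad), clamped under the lifted clip, nose against the stop bar (gap under 2 mm; the bar's middle is 3 mm behind its face), within 9 mm of the board's middle line and square to it within 0.08 rad (x of stop_c0 in the frame of card_nose between 0.001 and 0.005 m and y of card_nose in the frame of clipboard between -0.009 and 0.009 m and z of card_nose in the frame of clipboard below 0.0195 m and angle between the x axis of card and the x axis of clipboard, either way round below 0.08 rad and angle between card's own z axis and vertical below 0.05 rad and contact force between card and clip above 0.5 N and z of clip_jaw in the frame of clipboard above 0.018 m and linear speed of card below 0.02 m/s); the robot touches nothing.
It fails at once if the gripper or arm presses on the clip (over 2 N) (contact force between any of the fingers, the arm and clip above 2 N).
It fails at once if the stop bar is shoved more than 3 mm (distance of stop_c0 from where it was at the start of the episode above 0.003 m).
It fails at once if the spice jar is moved more than 20 mm or tipped (distance of spice_jar from where it was at the start of the episode above 0.02 m or angle between spice_jar's own z axis and vertical above 0.35 rad).
It fails at once if the tin is moved more than 20 mm or tipped (distance of tin from where it was at the start of the episode above 0.02 m or angle between tin's own z axis and vertical above 0.35 rad).
It fails at once if the mill is moved more than 20 mm or tipped (distance of mill from where it was at the start of the episode above 0.02 m or angle between mill's own z axis and vertical above 0.35 rad).
It also fails if it takes over 58 s, if anything falls off the work surface, if the arm or the gripper's body presses on something with over 40 N, if the wrist force passes 120 N, or if a joint passes its speed limit or range.

## Robot

A 7-joint arm with a two-finger parallel gripper is mounted at the origin on a cart in front of the work surface, level with it; the furniture and walls round the work are solid. World frame = base frame: x ahead of the robot, y to its left, z up, the work surface at z = 0. Lengths are in mm, angles in degrees, forces in N, time in s.
With the tool pointing down it reaches from about 425 to 1025 mm from the base axis. Payload 9.4 kg.
Tool frame: the origin (TCP) lies on the centre line of the jaws, within the pads' length; the fingertips stand 22 mm ahead of it and the grasp point (between the pads) lies 3 mm ahead of it; z points along the fingers, y is the line along which they close (so a half turn about z gives the same grasp; the last joint's range is limited). The gripper opens to 93 mm and grips with 3 to 60 N. Pads are 15 mm wide; open, the fingers measure 128 mm over their backs; the gripper's body (75 mm by 188 mm) begins 65 mm behind the grasp point.
Start: joints at [-75.9, 34.337, -0.143, 91.639, 0.103, 54.024, -4.572], TCP at [229.99, 687.553, 240.618] pointing down, gripper open.
Joint ranges: [-147.43, 147.43], [-19.82, 112.94], [-74.19, 73.91], [6.32, 146.72], [-59.91, 239.91], [6.04, 106.73], [-150.56, 150.56]. Speed limits (degrees/s): [127.2, 127.2, 172.46, 172.46, 180, 180, 180].

## Interface

Orientations are given as [roll, pitch, yaw] about the fixed x, y, z axes, in that order (R = Rz(yaw) Ry(pitch) Rx(roll)).
In Python, from station import env gives the robot as it stands. The module is installed in compiled form; this text tells all that it offers.
- The arm moves only by the shell command python3 -m creep 'ROWS' [FORCE]. ROWS is JSON, one flat list of numbers, 5 for each row, row after row: the shift along the tool's x, y, z in cm, then the turn about the tool's z in degrees, then the finger opening in cm, from 0 to 9.3. A call has 1 to 10 rows; each row shifts and turns the commanded pose from where the row before left it, along the tool's axes as they then stand; what a row does not reach is not made up. A row lasts 1/10 s, in which the tool goes at most 50 mm and 8.59 degrees, less where a joint would pass 70% of its speed; a pose out of reach is approached as far as the arm can. A call is refused whole if a number of a shift passes 5 or a number of a turn 8.59, either way. A call with a gripper value outside its range is refused whole. The fingers move at their own pace and stop on an object; FORCE is the grip in N (left out, the last holds). Time passes only in rows, so rows that do not move let the fingers close. It gives the time, the measured TCP pose, the force, the opening and the grip force at its end, in the units of the state.
- env.get_obs(): the state, without advancing time (a new reading comes with each control period).
- env.grab_frame(name): name is "scene" or "top" or "wrist"; returns the picture (480x640x3 uint8, blue, green, red); there is no depth.
- env.camera_info(name): a dict with "camera_matrix" (3x3 intrinsics, pixels), "rvec" (rotation vector, rad) and "tvec" (3), from world to camera coordinates, as OpenCV has them. Camera axes: x right, y down, z forward; pixel columns grow to the right and rows downward; lengths in mm; the calibration is good to about 2 mm. A picture is of the moment at which its call begins: read the wrist's pose just before it. camera_info takes no time and is no camera call; for the wrist camera it gives the pose at the moment of the call.
- env.sign_off(): hands the job in; it is judged then, once.
The state is a dict: "t": time; "qpos": joint angles; "joint_vel": joint speeds; "effort": joint torques, N m; "tcp_pos": TCP position; "tool_rot": TCP orientation; "contact_force": force on the tool from outside, world axes, zero at the start; "torque": the same for the moment, N m; "width": finger opening in mm; "grasp_force": force on a finger pad.
Only numpy, scipy, OpenCV 4.12 (cv2) and the standard library are available. Lean on these libraries where they do the work, as an engineer would, in place of code of your own. Each camera call takes 0.05 s, during which the arm holds its last target. There are 200 camera calls.

## Working session

There is one attempt and no reset: what is moved stays moved. The work goes in short steps, Python scripts to look and compute and a shell command to move; the robot and the scene stay as the last step left them, time stands still between calls to the robot, and variables do not carry over. Pictures are saved under pics/ and viewed, at most 10 in all, crops included, and the job is handed in when it is done.

```bash
mkdir -p pics
cat > h.py <<'E'
import numpy as np, cv2
from station import env
def cam(n):
    c=env.camera_info(n); K=np.array(c["camera_matrix"],float).reshape(3,3)
    R=cv2.Rodrigues(np.array(c["rvec"],float).reshape(3))[0]; t=np.array(c["tvec"],float).reshape(3)
    return K,R,t
def ray(c,p):
    K,R,t=c; p=np.atleast_2d(np.array(p,float))
    d=np.c_[p,np.ones(len(p))]@np.linalg.inv(K).T@R; return -R.T@t,d
def onz(c,p,z):
    o,d=ray(c,p); return o+d*((z-o[2])/d[:,2])[:,None]
def tri(c1,p1,c2,p2):
    o1,d1=ray(c1,p1); o2,d2=ray(c2,p2); out=[]
    for a,b in zip(d1,d2):
        s=np.linalg.lstsq(np.c_[a,-b],o2-o1,rcond=None)[0]
        x,y=o1+s[0]*a,o2+s[1]*b; out.append(np.r_[(x+y)/2,np.linalg.norm(x-y)])
    return np.array(out)
def proj(c,X):
    K,R,t=c; q=(np.atleast_2d(X)@R.T+t)@K.T; return q[:,:2]/q[:,2:]
E
python3 - <<'E'
from h import *
np.set_printoptions(precision=2,suppress=True)
o=env.get_obs(); print(o)
for n in ("scene","top"):
    cv2.imwrite(f"pics/{n}0.png",env.grab_frame(n)); c=cam(n); print(n,-c[1].T@c[2],c[1][2],c[0])
E
```

```text
{'t': 0.0, 'qpos': array([-75.9 ,  34.38,  -0.14,  91.68,   0.1 ,  54.02,  -4.57]), 'joint_vel': array([ 0.13, -0.15, -0.01, -0.03,  0.03,  0.04, -0.05]), 'effort': array([  0.  , -76.51,   1.5 , -25.23,  -0.05,   0.02,   0.  ]), 'tcp_pos': array([229.87, 687.11, 239.76]), 'tool_rot': array([-179.91,    0.01,  161.51]), 'contact_force': array([-0.02, -0.4 , -0.26]), 'torque': array([-0.04, -0.04,  0.03]), 'grasp_force': 0.0, 'width': 93.1368248022579}
scene [130.82 194.48 779.56] [ 0.48 -0.31 -0.82] [[495.75   0.   323.07]
 [  0.   495.75 241.83]
 [  0.     0.     1.  ]]
top [371.93 -77.68 925.49] [ 0.18  0.03 -0.98] [[464.5    0.   308.9 ]
 [  0.   464.5  242.74]
 [  0.     0.     1.  ]]
```

View pics/top0.png

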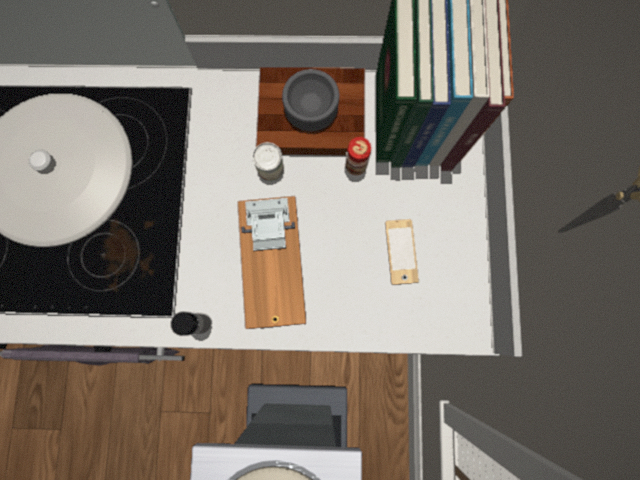

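View pics/scene0.png

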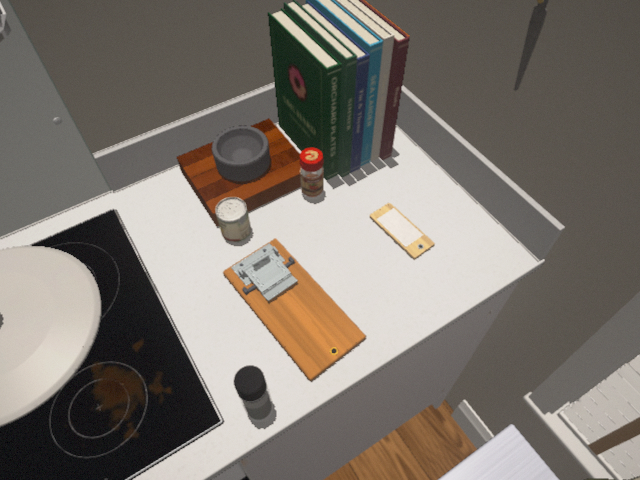

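The top view shows the card at about (402,252) with its eyelet/tail at (405,277). The clipboard corners are about (238,200), (296,196), (304,324) and (246,328), with the clip at (268,225). The tin is at (268,162), the jar at (358,155) and the mill at (185,323). In the scene view the card is at (402,230) and the board at (295,305). Next I'll get exact corners from colour masks in both views.

```bash
cat > m1.py <<'E'
from h import *
np.set_printoptions(precision=1,suppress=True)
C={n:cam(n) for n in("scene","top")}
I={n:cv2.imread(f"pics/{n}0.png") for n in C}
def comp(mask,seed):
    mask=cv2.morphologyEx(mask,cv2.MORPH_CLOSE,np.ones((5,5)))
    cs,_=cv2.findContours(mask,cv2.RETR_EXTERNAL,cv2.CHAIN_APPROX_NONE)
    return max((c for c in cs if cv2.pointPolygonTest(c,seed,True)>-12),key=cv2.contourArea)
def quad(c):
    h=cv2.convexHull(c)
    for e in np.arange(2,20,.5):
        q=cv2.approxPolyDP(h,e,True)
        if len(q)<=4: return q[:,0]
seeds={"card":{"top":(402,252),"scene":(402,230)},"board":{"top":(275,290),"scene":(310,325)}}
for name,lo,hi in(("card",(10,35,120),(30,255,255)),("board",(5,110,60),(20,255,255))):
    for n in C:
        hsv=cv2.cvtColor(I[n],cv2.COLOR_BGR2HSV); m=cv2.inRange(hsv,lo,hi)
        if name=="card":
            z=np.zeros_like(m); cv2.circle(z,seeds[name][n],50,255,-1); m&=z
        q=quad(comp(m,seeds[name][n])); z=8 if name=="card" else 12
        P=onz(C[n],q,z); print(name,n,q.tolist(),P[:,:2].tolist()); print("  centre",P[:,:2].mean(0),"sides",np.linalg.norm(P-np.roll(P,-1,0),axis=1))
        np.save(f"{name}_{n}.npy",q)
for nm,a,b in(("tin lid",(268,152),(232,205)),("jar lid",(360,148),(312,156)),("mill head",(184,323),(250,375))):
    print(nm,tri(C["top"],[a],C["scene"],[b]))
E
python3 m1.py
```

```text
card scene [[369, 215], [390, 203], [434, 244], [413, 258]] [[588.9572510017176, -204.51031160284478], [591.0695919598251, -257.7103166399671], [466.3142258964382, -267.54459935226146], [462.8897211442719, -214.41917755690233]]
  centre [ 527.3 -236. ] sides [ 53.2 125.1  53.2 126.5]
card top [[410, 219], [418, 281], [392, 284], [385, 222]] [[596.0396578447348, -255.14669763728114], [470.89422912701616, -268.8963941333187], [463.84464633741277, -217.86948247153094], [588.8626877764037, -204.8281338463811]]
  centre [ 529.9 -236.7] sides [125.9  51.5 125.7  50.8]
board scene [[274, 239], [364, 335], [310, 380], [224, 274]] [[636.6632741946253, -17.394919427609068], [384.8086172383162, -47.81011078449879], [368.14824322294, 68.31674635706682], [617.82908609903, 96.53619941270668]]
  centre [501.9  24.9] sides [253.7 117.3 251.3 115.5]
board top [[294, 197], [304, 322], [246, 327], [239, 202]] [[636.7308792241352, -19.582805941176005], [385.8558666254966, -46.647573076137675], [373.5668594083514, 65.73434069534719], [624.1529484090655, 92.51087902593105]]
  centre [505.1  23. ] sides [252.3 113.1 252.  112.8]
tin lid [[707.3  28.2  72.    4.8]]
jar lid [[ 706.9 -146.6  102.3    2. ]]
mill head [[377.9 152.  136.3   1.6]]
```

```bash
cat >> h.py <<'E'
def go(x,y,z,yaw):
    "print shift (cm, tool axes) and turn (deg about tool z) from the present pose to a target"
    o=env.get_obs(); a=np.radians(o["tool_rot"][2]); d=np.array([x,y,z])-o["tcp_pos"]
    s=np.array([np.cos(a)*d[0]+np.sin(a)*d[1], np.sin(a)*d[0]-np.cos(a)*d[1], -d[2]])/10
    print("pose",o["tcp_pos"].round(1),o["tool_rot"].round(2),"t",round(o["t"],2),"shift",s.round(2),"turn",round(-((yaw-o["tool_rot"][2]+180)%360-180),2))
E
python3 -m creep '[-2.8,-3.3,0,0,9.3,-2.8,-3.3,0,0,9.3,-2.8,-3.3,0,0,9.3,-2.8,-3.3,0,0,9.3,-2.8,-3.3,0,0,9.3,-2.8,-3.3,0,0,9.3,-2.8,-3.3,0,0,9.3,-2.8,-3.3,0,0,9.3,-2.8,-3.3,0,0,9.3,-2.8,-3.3,0,0,9.3]'
python3 -m creep '[-2.8,-3.3,0,8.5,9.3,-2.8,-3.3,0,8.5,9.3,0,0,0,8.5,9.3,0,0,0,8.5,9.3,0,0,0,8.5,9.3,0,0,0,8.5,9.3,0,0,0,8.5,9.3,0,0,0,8.5,9.3,0,0,0,8.5,9.3,0,0,0,8.5,9.3]'
python3 -m creep '[0,0,0,8.5,9.3,0,0,0,8.5,9.3,0,0,0,8.5,9.3,0,0,0,8.5,9.3,0,0,0,8.5,9.3,0,0,0,8.5,9.3,0,0,0,8.5,9.3,0,0,0,8.5,9.3,0,0,0,0,9.3,0,0,0,0,9.3]'
python3 -c "
from h import *
go(480,24,240,6)"
```

```text
t: 1.1
tcp_pos: [391.2, 284.0, 240.6]
tool_rot: [-180.0, 0.0, 161.5]
contact_force: [0.3, -0.6, 0.6]
width: 93.0
grasp_force: 0.0
t: 2.1
tcp_pos: [416.7, 203.4, 240.5]
tool_rot: [-180.0, 0.0, 76.2]
contact_force: [-0.5, 0.0, 1.2]
width: 93.0
grasp_force: 0.0
t: 3.1
tcp_pos: [416.7, 203.6, 240.5]
tool_rot: [180.0, 0.0, 8.8]
contact_force: [0.1, -0.2, 0.3]
width: 92.5
grasp_force: 0.0
pose [416.7 203.6 240.5] [1.7998e+02 2.0000e-02 8.7700e+00] t 3.1 shift [ 3.52 18.72  0.05] turn 2.77
```

```bash
python3 -m creep '[1,4.6,0,2.6,9.3,1,4.6,0,0,9.3,1,4.6,0,0,9.3,1,4.6,0,0,9.3,0,0,0,0,9.3,0,0,0,0,9.3]'
python3 - <<'E'
from h import *
import pickle
o=env.get_obs();c=cam("wrist");f=env.grab_frame("wrist");cv2.imwrite("pics/w1.png",f);pickle.dump(c,open("w1.pkl","wb"))
print(o["tcp_pos"],o["tool_rot"],-c[1].T@c[2],c[1][2])
go(480,-236,240,5.4)
E
python3 -m creep '[0,4.7,0,0,9.3,0,4.7,0,0,9.3,0,4.7,0,0,9.3,0,4.7,0,0,9.3,0,4.7,0,0,9.3,0,2.5,0,0,9.3,0,0,0,0,9.3,0,0,0,0,9.3]'
python3 - <<'E'
from h import *
import pickle
o=env.get_obs();c=cam("wrist");f=env.grab_frame("wrist");cv2.imwrite("pics/w2.png",f);pickle.dump(c,open("w2.pkl","wb"))
print(-c[1].T@c[2],c[1][2]);go(480,-236,240,5.4)
a=cv2.imread("pics/w1.png");cv2.imwrite("pics/w12.png",cv2.resize(np.hstack([a,f]),(800,300),interpolation=cv2.INTER_AREA))
E
```

```text
t: 3.7
tcp_pos: [477.7, 24.0, 240.7]
tool_rot: [-180.0, 0.0, 5.9]
contact_force: [0.7, 0.8, 0.2]
width: 92.9
grasp_force: 0.0
[477.66087673  24.00612633 240.66687501] [-1.79985531e+02  2.18948330e-04  5.86431325e+00] [551.16089439  31.58666212 384.72134328] [-0.26608841 -0.02712323 -0.96356696]
pose [477.4  25.4 240.5] [-1.7997e+02  3.0000e-02  5.9800e+00] t 3.75 shift [-2.46 26.02  0.05] turn 0.58
t: 4.55
tcp_pos: [504.7, -231.6, 240.2]
tool_rot: [-179.9, 0.0, 6.1]
contact_force: [0.1, 0.3, 0.2]
width: 93.0
grasp_force: 0.0
[ 578.23882906 -223.82951069  384.20139474] [-0.26678252 -0.02729079 -0.96337028]
pose [ 504.7 -230.9  240.2] [-1.7992e+02  4.0000e-02  6.1100e+00] t 4.6 shift [-2.51  0.24  0.02] turn 0.71
```

View pics/w12.png

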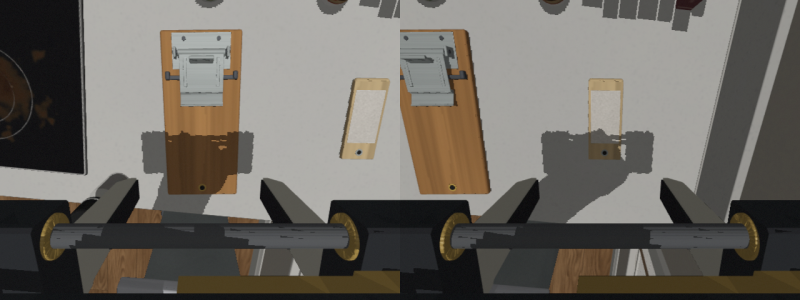

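Left half (taken over the board): the board's far corners are at about (161,30) and (242,30), the clip at (202,70) and the bar ears at (168,75) and (235,75). Right half (taken over the card): card corners are about (589,79), (623,79), (624,160) and (588,160), with the eyelet at (604,152), so the nose points away from the robot. Next I'll measure both more exactly.

```bash
cat > m2.py <<'E'
from h import *
import pickle
np.set_printoptions(precision=1,suppress=True)
C={"top":cam("top"),"scene":cam("scene"),"w1":pickle.load(open("w1.pkl","rb")),"w2":pickle.load(open("w2.pkl","rb"))}
I={"top":cv2.imread("pics/top0.png"),"scene":cv2.imread("pics/scene0.png"),"w1":cv2.imread("pics/w1.png"),"w2":cv2.imread("pics/w2.png")}
S={"card":{"top":(402,252),"scene":(402,230),"w1":(585,190),"w2":(968-640,190)},"board":{"top":(275,290),"scene":(310,325),"w1":(330,200)}}
corn={}
for name,z in(("card",8),("board",12)):
    for n,s in S[name].items():
        hsv=cv2.cvtColor(I[n],cv2.COLOR_BGR2HSV)
        m=cv2.inRange(hsv,(8,45,60) if name=="card" else (5,100,30),(32,255,255))
        roi=np.zeros_like(m); cv2.circle(roi,s,{"card":60 if n in("top","scene") else 85,"board":110 if n in("top","scene") else 175}[name],255,-1); m&=roi
        if n=="w1" and name=="board": m[325:]=0
        m=cv2.morphologyEx(m,cv2.MORPH_OPEN,np.ones((2,2))); m=cv2.morphologyEx(m,cv2.MORPH_CLOSE,np.ones((7,7)))
        k,l,st,_=cv2.connectedComponentsWithStats(m); i=1+np.argmax(st[1:,4]); 
        c=cv2.convexHull(cv2.findContours((l==i).astype(np.uint8),0,1)[0][0])[:,0]
        P=onz(C[n],c,z)[:,:2].astype(np.float32); r=cv2.minAreaRect(P); B=cv2.boxPoints(r)
        a=r[2]%90; a=a if a<45 else a-90
        print(name,n,"centre",np.array(r[0]),"size",np.array(r[1]),"yaw %.2f"%a)
        B=B[np.lexsort((B[:,1],B[:,0]>r[0][0]))]; corn[name,n]=proj(C[n],np.c_[B,np.full(4,z)])
for name,a,b in(("card","w1","w2"),("card","scene","top"),("card","scene","w2"),("board","scene","top"),("board","scene","w1")):
    print(name,a,b,tri(C[a],corn[name,a],C[b],corn[name,b])[:,2:].tolist())
E
python3 m2.py
```

```text
card top centre [ 528.1 -238.9] size [130.2  54. ] yaw 5.23
card scene centre [ 524.6 -236.1] size [130.8  57.2] yaw 5.15
card w1 centre [ 528.2 -236.3] size [129.3  57.5] yaw 5.33
card w2 centre [ 528.6 -238.6] size [129.7  54. ] yaw 5.36
board top centre [502.7  21. ] size [256.6 116.6] yaw 6.36
board scene centre [499.2  24. ] size [258.5 119.2] yaw 6.40
board w1 centre [503.5  22.5] size [257.7 118. ] yaw 6.48
card w1 w2 [[7.1483861200553065, 0.024560341415698118], [1.7925786169515163, 0.0947346636565903], [7.232723323587322, 0.320075613285572], [1.8682741879097478, 0.25418811899245364]]
card scene top [[1.269661084547181, 1.9785239287515066], [-3.915873831761701, 0.01715909422143408], [2.3728862693125734, 1.5313116457072324], [-2.6607188537693673, 0.5317147211223288]]
card scene w2 [[2.8442711957956135, 1.5020786295256523], [1.139640891871494, 0.7282068332480109], [3.9120564580073562, 1.7017521195110143], [1.3563373994795143, 0.34523706167987833]]
board scene top [[3.5674092800218205, 2.102421645738323], [-1.9008606724414676, 0.39288603278296025], [6.034254461925798, 0.1940698502952168], [1.2198307530468355, 1.5905073775374752]]
board scene w1 [[5.901957290199988, 0.4196865493374951], [5.8736833782667475, 0.7322429046626588], [3.1494681761461436, 0.5140893387173286], [4.0107420377752305, 0.5022674611876059]]
```

```bash
python3 -c "
from h import *
go(486,-241.8,60,5.3)"
python3 -m creep '[-0.99,0.44,4,0.75,9.3,-0.99,0.44,4,0,9.3,0,0,4,0,9.3,0,0,4,0,9.3,0,0,2,0,9.3,0,0,0,0,9.3,0,0,0,0,9.3]'
python3 -c "
from h import *
go(486,-241.8,24,5.3)"
```

```text
pose [ 504.7 -230.9  240.2] [-1.7992e+02  4.0000e-02  6.1100e+00] t 4.6 shift [-1.98  0.88 18.02] turn 0.81
t: 5.3
tcp_pos: [485.9, -242.6, 61.0]
tool_rot: [-180.0, 0.0, 5.3]
contact_force: [0.3, -0.0, -0.3]
width: 93.0
grasp_force: 0.0
pose [ 485.9 -242.6   61. ] [-1.7996e+02  2.0000e-02  5.2800e+00] t 5.3 shift [ 0.02 -0.08  3.7 ] turn -0.02
```

```bash
python3 -m creep '[0,0,1,0,9.3,0,0,1,0,9.3,0,0,1,0,9.3,0,0,0.4,0,9.3,0,0,0.3,0,9.3,0,0,0,0,9.3,0,0,0,0,9.3]'
python3 - <<'E'
from h import *
import pickle
o=env.get_obs();c=cam("wrist");f=env.grab_frame("wrist");cv2.imwrite("pics/w3.png",f);pickle.dump(c,open("w3.pkl","wb"))
E
```

```text
t: 6.0
tcp_pos: [485.5, -244.2, 23.7]
tool_rot: [180.0, -0.0, 5.1]
contact_force: [-0.9, 0.6, -0.3]
width: 93.0
grasp_force: 0.0
```

View pics/w3.png

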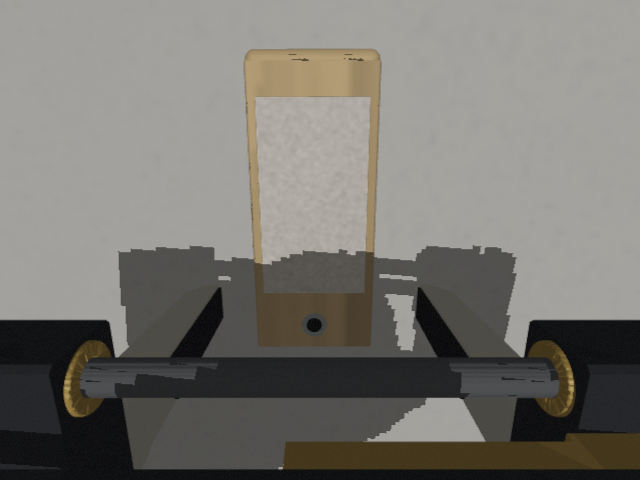

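The card lies between the fingers, with its tail edge at row 345, the eyelet at (314,325) and the nose at row 55. The fingertips are at about (220,290) and (418,290). Closing on it now.

```bash
python3 -m creep '[0,0,0,0,7,0,0,0,0,6.4,0,0,0,0,6,0,0,0,0,5.7,0,0,0,0,5,0,0,0,0,4.5,0,0,0,0,4.5,0,0,0,0,4.5,0,0,0,0,4.5,0,0,0,0,4.5]' 40
python3 -m creep '[0,0,-0.5,0,4.5,0,0,-1,0,4.5,0,0,-2,0,4.5,0,0,-2,0,4.5,0,0,-2,0,4.5,0,0,0,0,4.5,0,0,0,0,4.5]'
python3 - <<'E'
from h import *
import pickle
c=cam("wrist");f=env.grab_frame("wrist");cv2.imwrite("pics/w4.png",f);pickle.dump(c,open("w4.pkl","wb"))
b=np.array([503,22.5]);a=np.radians(6.4);g=lambda x,y=0:b+[x*np.cos(a)-y*np.sin(a),x*np.sin(a)+y*np.cos(a)]
print(g(-100)); go(*g(-100),99,6.4); print(env.get_obs()["width"])
E
```

```text
t: 7.05
tcp_pos: [485.6, -244.0, 23.7]
tool_rot: [-180.0, -0.0, 5.2]
contact_force: [0.8, 0.4, 1.3]
width: 53.4
grasp_force: 39.9
t: 7.75
tcp_pos: [485.8, -243.7, 99.1]
tool_rot: [180.0, -0.1, 5.2]
contact_force: [-0.4, 0.4, -1.2]
width: 53.5
grasp_force: 39.9
[403.62320808  11.35310678]
pose [ 485.6 -243.7   98.6] [-1.7999e+02 -1.0000e-02  5.1800e+00] t 7.8 shift [ -5.86 -26.14  -0.04] turn -1.22
53.21501235020742
```

View pics/w4.png

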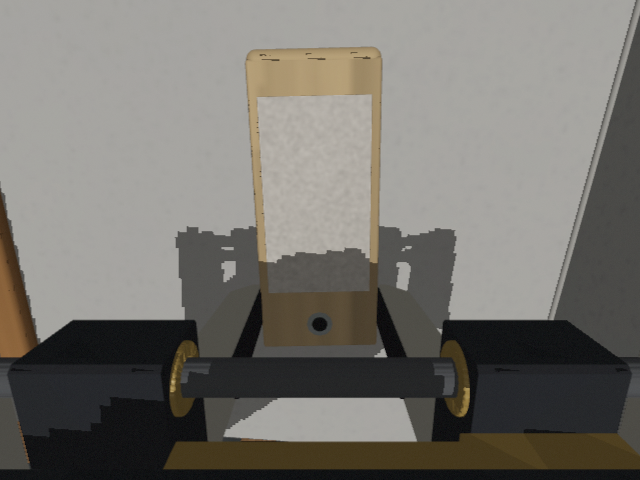

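The card is held level, with its nose at row 52 and tail at row 345. I'll work out its pose relative to the tool.

```bash
cat > held.py <<'E'
from h import *
import pickle,sys
def held(img,c,ztop,o):
    hsv=cv2.cvtColor(img,cv2.COLOR_BGR2HSV); m=cv2.inRange(hsv,(10,60,60),(32,255,255)); roi=np.zeros_like(m); roi[40:350,235:395]=255; m&=roi
    m=cv2.morphologyEx(m,cv2.MORPH_OPEN,np.ones((3,3)))
    out=[]
    ys=np.arange(110,280,4); E=[[(np.flatnonzero(m[y])[0],y),(np.flatnonzero(m[y])[-1]+1,y)] for y in ys]
    a=np.radians(o["tool_rot"][2]); X=np.array([np.cos(a),np.sin(a)]); Y=np.array([np.sin(a),-np.cos(a)])
    for k in(0,1):
        P=onz(c,[e[k] for e in E],ztop)[:,:2]-o["tcp_pos"][:2]; P=np.c_[P@X,P@Y]
        s,b=np.polyfit(P[:,0],P[:,1],1); print("edge",k,"slope deg %.2f"%np.degrees(np.arctan(s)),"y at x=0 %.1f, at 100 %.1f"%(b,b+100*s))
    col=np.flatnonzero(m[:,314-20:314+20].any(1)); P=onz(c,[(314,col[0]),(319,col[-1]+1)],ztop)[:,:2]-o["tcp_pos"][:2]; print("nose,tail x",P@X)
if __name__=="__main__":
    o=env.get_obs(); held(cv2.imread("pics/w4.png"),pickle.load(open("w4.pkl","rb")),o["tcp_pos"][2]-23.7+8,o)
E
python3 held.py
```

```text
edge 0 slope deg -1.09 y at x=0 -26.7, at 100 -28.6
edge 1 slope deg -1.46 y at x=0 27.2, at 100 24.6
nose,tail x [109.03712599 -20.1945911 ]
```

```bash
cat >> h.py <<'E'
BO=np.array([503,22.5]);BA=np.radians(6.4)
def g(x,y=0): return BO+[x*np.cos(BA)-y*np.sin(BA),x*np.sin(BA)+y*np.cos(BA)]
def tob(p): d=np.array(p)[:2]-BO; return np.array([d[0]*np.cos(BA)+d[1]*np.sin(BA),-d[0]*np.sin(BA)+d[1]*np.cos(BA)])
E
python3 -c "
from h import *
go(*g(-98,-.8),99,5.7)"
python3 -m creep '[-1,-4.3,0,0,4.5,-1,-4.3,0,0,4.5,-1,-4.3,0,0,4.5,-1,-4.3,0,0,4.5,-1,-4.3,0,0,4.5,-0.6,-4.3,0,-0.5,4.5,0,0,0,0,4.5,0,0,0,0,4.5,0,0,0,0,4.5]'
python3 -c "
from h import *
go(*g(-98,-.8),99,5.7); print(tob(env.get_obs()['tcp_pos']))"
```

```text
pose [ 485.6 -243.7   98.6] [-1.7999e+02 -1.0000e-02  5.1800e+00] t 7.8 shift [ -5.66 -26.06  -0.04] turn -0.52
t: 8.7
tcp_pos: [406.9, 7.0, 98.4]
tool_rot: [180.0, 0.0, 5.6]
contact_force: [0.2, 0.4, -0.8]
width: 53.5
grasp_force: 39.9
pose [406.9   7.   98.4] [179.96   0.     5.6 ] t 8.7 shift [-0.08 -0.39 -0.06] turn -0.1
[-97.26832695  -4.66718557]
```

```bash
python3 -m creep '[0,-0.4,1,0,4.5,0,0,1,0,4.5,0,0,1,0,4.5,0,0,1,0,4.5,0,0,1,0,4.5,0,0,0,0,4.5,0,0,0,0,4.5]'
python3 - <<'E'
from h import *
import pickle
print(tob(env.get_obs()['tcp_pos']))
c=cam("wrist");f=env.grab_frame("wrist");cv2.imwrite("pics/w5.png",f);pickle.dump(c,open("w5.pkl","wb"))
t=env.grab_frame("top");cv2.imwrite("pics/top5.png",t)
t=cv2.resize(t[170:350,150:340],(507,480),interpolation=cv2.INTER_CUBIC)
m=np.hstack([f[:,60:580],t]);cv2.imwrite("pics/w5m.png",cv2.resize(m,(800,int(480*800/m.shape[1])),interpolation=cv2.INTER_AREA))
E
```

```text
t: 9.4
tcp_pos: [407.8, 10.6, 50.3]
tool_rot: [180.0, 0.2, 5.4]
contact_force: [0.4, 0.2, -0.4]
width: 53.4
grasp_force: 39.9
[-95.94243692  -1.23006918]
```

View pics/w5m.png

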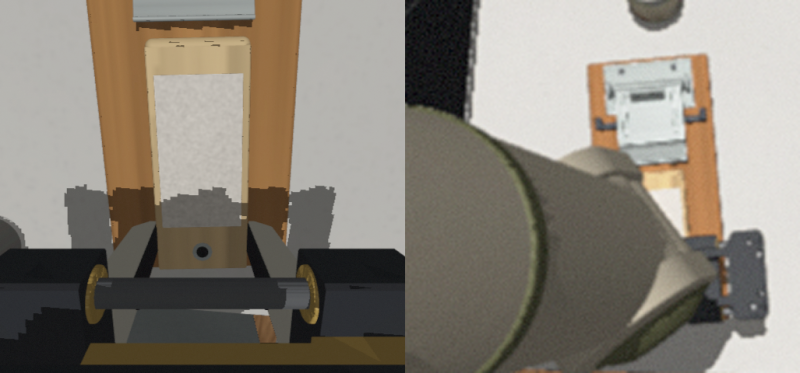

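Wrist view: the nose (146–250, row 45) sits centred just before the lip (133–255, row 20) and between the board edges (93 and 297). I'll check offsets and angle in numbers.

Run:
```python
from h import *
import pickle
from held import held
o=env.get_obs(); f=cv2.imread("pics/w5.png"); c=pickle.load(open("w5.pkl","rb"))
held(f,c,o["tcp_pos"][2]-23.7+8,o)
hsv=cv2.cvtColor(f,cv2.COLOR_BGR2HSV)
w=cv2.inRange(hsv,(5,100,30),(32,255,255))
a=np.radians(o["tool_rot"][2]);X=np.array([np.cos(a),np.sin(a)]);Y=np.array([np.sin(a),-np.cos(a)])
for k in(0,1):
    pts=[]
    for y in range(60,220,5):
        r=np.flatnonzero(w[y]); pts.append((r[0] if k==0 else r[-1]+1,y))
    P=onz(c,pts,12)[:,:2]-o["tcp_pos"][:2];P=np.c_[P@X,P@Y];s,b=np.polyfit(P[:,0],P[:,1],1)
    print("board edge",k,"deg %.2f"%np.degrees(np.arctan(s)),"y0 %.1f y100 %.1f"%(b,b+100*s),"resid %.2f"%np.std(P[:,1]-b-s*P[:,0]))
grey=cv2.inRange(hsv,(0,0,90),(180,60,255)); r=np.flatnonzero(grey[15,180:440])+180
q=onz(c,[(r[0],15),(r[-1],15)],21)[:,:2]-o["tcp_pos"][:2]; print("lip y",q@Y,r[0],r[-1])
cc=[ (320,y) for y in range(5,60) if grey[y,320]]; 
if cc: print("lip front x",(onz(c,[cc[-1]],21)[:,:2]-o["tcp_pos"][:2])@X,cc[-1])
```

```text
edge 0 slope deg 3.55 y at x=0 -38.3, at 100 -32.1
edge 1 slope deg -3.04 y at x=0 35.6, at 100 30.3
nose,tail x [111.09511256 -20.10674964]
board edge 0 deg -0.97 y0 -60.0 y100 -61.6 resid 0.13
board edge 1 deg -0.85 y0 57.4 y100 55.9 resid 0.13
lip y [-35.2343036   28.11714373] 231 386
lip front x [119.88233284] (320, 25)
```

```bash
python3 -m creep '[0,0,0.5,0,4.5,0,0,0.4,0,4.5,0,0,0.3,0,4.5,0,0,0.1,0,4.5,0,0,0,0,4.5,0,0,0,0,4.5]'
python3 -c "
from h import *
for i in range(2): o=env.get_obs();print(o['tcp_pos'],o['contact_force'],o['tool_rot'])"
python3 -m creep '[0,0,0.08,0,4.5,0,0,0,0,4.5,0,0,0,0,4.5]'
python3 -m creep '[0,0,0.08,0,4.5,0,0,0,0,4.5,0,0,0,0,4.5]'
```

```text
t: 10.1
tcp_pos: [411.3, 12.1, 42.6]
tool_rot: [-180.0, 0.7, 5.7]
contact_force: [0.2, 0.8, -1.4]
width: 53.4
grasp_force: 39.9
[411.26420269  12.06600748  42.57313938] [ 0.18061485  0.79158687 -1.35000285] [-179.95886245    0.65040413    5.65542324]
[411.26420269  12.06600748  42.57313938] [ 0.18061485  0.79158687 -1.35000285] [-179.95886245    0.65040413    5.65542324]
t: 10.4
tcp_pos: [411.6, 12.1, 42.1]
tool_rot: [-180.0, 0.7, 5.7]
contact_force: [0.3, 0.3, -1.1]
width: 53.1
grasp_force: 39.9
t: 10.7
tcp_pos: [411.8, 12.1, 41.6]
tool_rot: [-180.0, 0.7, 5.7]
contact_force: [-0.6, 0.0, -1.0]
width: 53.5
grasp_force: 39.9
```

The tool cannot get lower this close to the base, because the reach limit is about 425 mm. I'll set the card down on the open worktop and re-grip it about 27 mm nearer the nose.

```bash
python3 -m creep '[0.5,0,-2,0,4.5,0.5,0,-3,0,4.5,1,4,0,0,4.5,1,4,0,0,4.5,2,4,0,0,4.5,2,4,0,0,4.5,0,2,0,0,4.5,0,0,0,0,4.5,0,0,0,0,4.5]'
python3 -c "
from h import *
go(485,-165,24.5,5.7)"
```

```text
t: 11.6
tcp_pos: [499.1, -159.8, 90.3]
tool_rot: [-179.9, 0.8, 5.6]
contact_force: [-0.5, -0.4, 0.1]
width: 53.3
grasp_force: 39.9
pose [ 499.1 -159.8   90.3] [-179.9     0.76    5.6 ] t 11.6 shift [-1.45  0.38  6.58] turn -0.1
```

```bash
python3 -m creep '[0,0,1.5,0,4.5,0,0,1.5,0,4.5,0,0,1.5,0,4.5,0,0,1,0,4.5,0,0,0.6,0,4.5,0,0,0.3,0,4.5,0,0,0,0,4.5,0,0,0,0,4.5]'
python3 -m creep '[0,0,0.08,0,4.5,0,0,0,0,4.5,0,0,0,0,4.5]'
```

```text
t: 12.4
tcp_pos: [499.2, -160.1, 26.9]
tool_rot: [-180.0, 0.7, 5.7]
contact_force: [-0.6, -0.2, 0.2]
width: 53.3
grasp_force: 39.9
t: 12.7
tcp_pos: [499.1, -160.2, 26.0]
tool_rot: [-180.0, 0.7, 5.7]
contact_force: [-0.3, -0.4, -0.9]
width: 53.2
grasp_force: 39.9
```

```bash
python3 -m creep '[0,0,0,0,5.5,0,0,0,0,6,0,0,0,0,7,0,0,0,0,7,0,0,0,0,7,0,0,0,0,7,1,0,0,0,7,1,0,0,0,7,0.7,0,0.1,0,7,0,0,0,0,7]' 10
python3 -m creep '[0,0,0,0,7,0,0,0,0,7]'
python3 - <<'E'
from h import *
import pickle
c=cam("wrist");f=env.grab_frame("wrist");cv2.imwrite("pics/w6.png",f);pickle.dump(c,open("w6.pkl","wb"));o=env.get_obs()
hsv=cv2.cvtColor(f,cv2.COLOR_BGR2HSV);m=cv2.inRange(hsv,(10,60,60),(32,255,255));m[400:]=0;m[:,:200]=0;m[:,440:]=0
ys=[y for y in range(60,250,4) if (m[y]>0).sum()>4]
a=np.radians(o["tool_rot"][2]);X=np.array([np.cos(a),np.sin(a)]);Y=np.array([np.sin(a),-np.cos(a)])
for k in(0,-1):
    P=onz(c,[(np.flatnonzero(m[y])[k],y) for y in ys],8)[:,:2]-o["tcp_pos"][:2];P=np.c_[P@X,P@Y];s,b=np.polyfit(P[:,0],P[:,1],1);print(np.degrees(s),b,b+100*s,P[:,1].std())
col=np.flatnonzero(m[:,320]); print(col.min(),(onz(c,[(320,col.min())],8)[:,:2]-o["tcp_pos"][:2])@X, o["tcp_pos"],o["width"],o["tool_rot"])
E
```

```text
t: 13.7
tcp_pos: [527.5, -157.0, 24.2]
tool_rot: [-180.0, 0.7, 5.7]
contact_force: [-0.1, -0.4, 0.3]
width: 70.0
grasp_force: 0.0
t: 13.9
tcp_pos: [525.5, -157.5, 24.4]
tool_rot: [-180.0, 0.7, 5.6]
contact_force: [0.6, 0.4, -0.2]
width: 69.9
grasp_force: 0.0
-0.07687871115817763 -27.773523241192798 -27.907701904632788 0.6195544265204831
-1.417711637828491 26.134599398459574 23.66022580606472 0.4975758605986529
119 [82.3657309] [ 525.46229125 -157.55074222   24.45025555] 70.37290916664395 [-179.94755549    0.72628733    5.63869028]
```

```bash
python3 -m creep '[0,0,0.08,0,6,0,0,0,0,5.6,0,0,0,0,5,0,0,0,0,4.5,0,0,0,0,4.5,0,0,0,0,4.5,0,0,0,0,4.5,0,0,0,0,4.5,0,0,0,0,4.5]' 40
python3 -m creep '[0,0,-1,0,4.5,0,0,-2,0,4.5,0,0,-2,0,4.5,0,0,-2,0,4.5,0,0,0,0,4.5,0,0,0,0,4.5]'
python3 -c "
from h import *
go(*g(-67,-0.8),90,5.6)"
```

```text
t: 14.85
tcp_pos: [525.8, -157.5, 23.7]
tool_rot: [-180.0, 0.7, 5.7]
contact_force: [0.0, 0.7, -0.3]
width: 53.1
grasp_force: 40.0
t: 15.45
tcp_pos: [527.0, -157.1, 94.0]
tool_rot: [-180.0, 0.6, 5.7]
contact_force: [-0.1, -0.5, -2.4]
width: 53.3
grasp_force: 40.0
pose [ 527.  -157.1   94. ] [-179.96    0.65    5.69] t 15.45 shift [ -7.3  -17.95   0.4 ] turn 0.09
```

```bash
python3 -m creep '[-2,-3.6,0,0,4.5,-2,-3.6,0,0,4.5,-2,-3.6,0,0,4.5,-1.3,-3.6,0,0,4.5,0,-3.55,0,0,4.5,0,0,1.5,0,4.5,0,0,1.5,0,4.5,0,0,1,0,4.5,0,0,0,0,4.5,0,0,0,0,4.5]'
python3 -c "
from h import *
go(*g(-67,-0.8),36,5.6)
c=cam('wrist');f=env.grab_frame('wrist');cv2.imwrite('pics/w7.png',f)"
```

```text
t: 16.45
tcp_pos: [435.5, 13.6, 54.4]
tool_rot: [-179.9, 0.8, 5.6]
contact_force: [0.6, -0.4, -0.7]
width: 53.6
grasp_force: 40.0
pose [435.5  13.6  54.4] [-179.94    0.78    5.61] t 16.45 shift [ 0.11 -0.05  1.84] turn 0.01
```

View pics/w7.png

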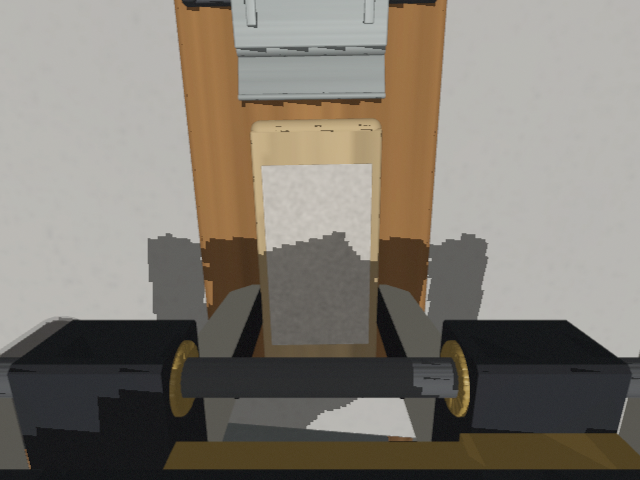

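The nose (253–381, row 128) is centred at column 317, while the lip (239–384, row 97) is centred at about 312. The card and board edges are parallel, so I'll shift about 2 mm to the left and lower it.

```bash
python3 -m creep '[0,-0.2,0.6,0,4.5,0,0,0.6,0,4.5,0,0,0.4,0,4.5,0,0,0,0,4.5,0,0,0,0,4.5]'
python3 -m creep '[0,0,0.1,0,4.5,0,0,0,0,4.5,0,0,0,0,4.5]'
python3 -m creep '[0,0,0.07,0,4.5,0,0,0,0,4.5,0,0,0,0,4.5]'
```

```text
t: 17.0
tcp_pos: [435.6, 15.8, 38.9]
tool_rot: [-180.0, 0.7, 5.6]
contact_force: [-0.1, -0.0, -1.1]
width: 53.7
grasp_force: 40.0
t: 17.3
tcp_pos: [435.5, 16.0, 37.8]
tool_rot: [-180.0, 0.7, 5.7]
contact_force: [0.5, 0.0, -0.6]
width: 53.3
grasp_force: 40.0
t: 17.6
tcp_pos: [435.5, 15.9, 37.0]
tool_rot: [-179.9, 0.7, 5.7]
contact_force: [0.3, -0.3, -0.4]
width: 52.9
grasp_force: 40.0
```

```bash
for i in 1; do python3 -m creep '[0,0,0.06,0,4.5,0,0,0,0,4.5,0,0,0,0,4.5]'; done
python3 -m creep '[0,0,0.05,0,4.5,0,0,0,0,4.5,0,0,0,0,4.5]'
```

```text
t: 17.9
tcp_pos: [435.5, 15.9, 36.4]
tool_rot: [-179.9, 0.7, 5.7]
contact_force: [0.5, 0.2, -1.0]
width: 53.5
grasp_force: 40.0
t: 18.2
tcp_pos: [435.5, 15.9, 35.9]
tool_rot: [-180.0, 0.7, 5.7]
contact_force: [-0.5, 0.8, -0.6]
width: 52.9
grasp_force: 40.0
```

```bash
python3 -m creep '[0,0,0.05,0,4.5,0,0,0,0,4.5,0,0,0,0,4.5]'
python3 -m creep '[0,0,0.05,0,4.5,0,0,0,0,4.5,0,0,0,0,4.5]'
```

```text
t: 18.5
tcp_pos: [435.5, 15.9, 35.6]
tool_rot: [-179.9, 0.7, 5.7]
contact_force: [0.4, -0.1, 5.3]
width: 53.5
grasp_force: 40.0
t: 18.8
tcp_pos: [435.5, 15.9, 35.5]
tool_rot: [-179.9, 0.7, 5.6]
contact_force: [-1.9, 0.5, 15.6]
width: 53.3
grasp_force: 40.0
```

```bash
python3 -m creep '[0,0,-0.06,0,4.5,0,0,0,0,4.5,0.3,-0.005,-0.004,0,4.5,0.3,-0.005,-0.004,0,4.5,0.4,-0.006,-0.005,0,4.5,0,0,0,0,4.5,0,0,0,0,4.5]'
python3 -m creep '[0.3,-0.005,-0.004,0,4.5,0.3,-0.005,-0.004,0,4.5,0.3,-0.005,-0.004,0,4.5,0,0,0,0,4.5,0,0,0,0,4.5]'
```

```text
t: 19.5
tcp_pos: [445.3, 17.1, 35.6]
tool_rot: [-179.9, 0.7, 5.7]
contact_force: [-2.0, 0.2, 6.3]
width: 53.8
grasp_force: 40.0
t: 20.0
tcp_pos: [452.9, 18.1, 35.6]
tool_rot: [-179.9, 0.8, 5.6]
contact_force: [-4.4, 0.7, 8.6]
width: 53.3
grasp_force: 40.0
```

```bash
python3 -m creep '[0,0,-0.03,0,4.5,0.2,-0.003,-0.003,0,4.5,0.2,-0.003,-0.003,0,4.5,0.2,-0.003,-0.003,0,4.5,0,0,0,0,4.5,0,0,0,0,4.5]'
python3 -c "
from h import *
print(tob(env.get_obs()['tcp_pos']))"
python3 -m creep '[0.2,-0.003,-0.003,0,4.5,0.1,-0.003,-0.002,0,4.5,0,0,0,0,4.5,0,0,0,0,4.5]'
```

```text
t: 20.6
tcp_pos: [459.0, 18.9, 35.6]
tool_rot: [-179.9, 0.8, 5.7]
contact_force: [-5.8, -0.4, 4.3]
width: 53.0
grasp_force: 40.0
[-44.11941188   1.28100166]
t: 21.0
tcp_pos: [461.6, 19.2, 35.6]
tool_rot: [-179.9, 0.9, 5.7]
contact_force: [-6.4, -0.8, 4.8]
width: 53.6
grasp_force: 40.0
```

```bash
python3 -m creep '[0.1,-0.002,-0.001,0,4.5,0.1,-0.002,-0.001,0,4.5,0,0,0,0,4.5]'
python3 -m creep '[0.1,-0.002,-0.001,0,4.5,0.1,-0.002,-0.001,0,4.5,0,0,0,0,4.5]'
python3 -m creep '[0.1,-0.002,-0.001,0,4.5,0.1,-0.002,-0.001,0,4.5,0,0,0,0,4.5]'
```

```text
t: 21.3
tcp_pos: [463.2, 19.4, 35.6]
tool_rot: [-179.9, 0.9, 5.7]
contact_force: [-8.3, -0.7, 5.7]
width: 53.5
grasp_force: 40.0
t: 21.6
tcp_pos: [464.8, 19.6, 35.6]
tool_rot: [-179.9, 0.9, 5.7]
contact_force: [-9.4, -0.7, 7.4]
width: 53.4
grasp_force: 40.0
t: 21.9
tcp_pos: [466.6, 19.8, 35.6]
tool_rot: [-179.9, 1.0, 5.7]
contact_force: [-9.1, -0.4, 7.2]
width: 53.3
grasp_force: 40.0
```

Run:
```python
from h import *
f=env.grab_frame('wrist');t=env.grab_frame('top')
cv2.imwrite('pics/w8.png',f);cv2.imwrite('pics/top8.png',t);s=env.grab_frame('scene');cv2.imwrite('pics/scene8.png',s)
t=cv2.resize(s[215:395,200:380],(480,480),interpolation=cv2.INTER_CUBIC);m=np.hstack([f,t]);cv2.imwrite('pics/w8m.png',cv2.resize(m,(800,343),interpolation=cv2.INTER_AREA))
```

```text
(no output)
```

View pics/w8m.png

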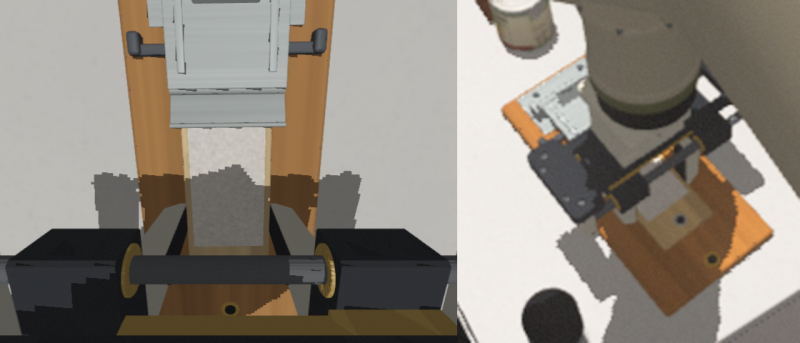

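The card runs under the lip, centred, at (228,127) in the montage. The stop bar shows on both sides of the clip at rows 43–54. I'll get its near face from this view.

Run:
```python
from h import *
f=cv2.imread('pics/w8.png');g_=cv2.cvtColor(f,cv2.COLOR_BGR2GRAY);hsv=cv2.cvtColor(f,cv2.COLOR_BGR2HSV)
c=cam('wrist');o=env.get_obs();a=np.radians(o["tool_rot"][2]);X=np.array([np.cos(a),np.sin(a)])
w=cv2.inRange(hsv,(5,100,30),(32,255,255))
for u in(205,212,220,412,420):
    col=w[40:120,u]; d=np.flatnonzero(col==0)+40; print(u,d.min(),d.max(),[((onz(c,[(u,v)],z)[0,:2]-o["tcp_pos"][:2])@X).round(1) for v,z in((d.max()+1,12),(d.min(),18))],tob(onz(c,[(u,d.max()+1)],12)[0]).round(1))
v=np.flatnonzero(g_[:,320]); print(tob(o["tcp_pos"]),o["tcp_pos"])
```

```text
205 61 78 [np.float64(98.1), np.float64(103.8)] [62.5 46.9]
212 61 78 [np.float64(98.1), np.float64(103.8)] [62.4 44. ]
220 61 78 [np.float64(98.1), np.float64(103.8)] [62.4 40.7]
412 58 76 [np.float64(98.9), np.float64(104.8)] [ 62.1 -37.7]
420 58 75 [np.float64(99.2), np.float64(104.8)] [ 62.4 -40.9]
[-36.25209156   1.41677546] [466.81590796  19.86696406  35.59085026]
```

```bash
python3 -m creep '[0.1,-0.002,-0.001,0,4.5,0.1,-0.002,-0.001,0,4.5,0,0,0,0,4.5]'
python3 -m creep '[0.1,-0.002,-0.001,0,4.5,0.1,-0.002,-0.001,0,4.5,0,0,0,0,4.5]'
python3 -m creep '[0.1,-0.002,-0.001,0,4.5,0.1,-0.002,-0.001,0,4.5,0,0,0,0,4.5]'
python3 -m creep '[0.1,-0.002,-0.001,0,4.5,0.1,-0.002,-0.001,0,4.5,0,0,0,0,4.5]'
```

```text
t: 22.35
tcp_pos: [470.0, 20.1, 35.6]
tool_rot: [-179.9, 0.8, 5.7]
contact_force: [-4.7, -0.8, 3.1]
width: 53.2
grasp_force: 40.0
t: 22.65
tcp_pos: [472.0, 20.4, 35.6]
tool_rot: [-179.9, 0.8, 5.7]
contact_force: [-5.2, -0.2, 3.5]
width: 53.3
grasp_force: 40.0
t: 22.95
tcp_pos: [474.0, 20.6, 35.6]
tool_rot: [-179.9, 0.8, 5.7]
contact_force: [-5.6, 0.3, 4.0]
width: 53.3
grasp_force: 40.0
t: 23.25
tcp_pos: [475.9, 20.9, 35.6]
tool_rot: [-179.9, 0.8, 5.7]
contact_force: [-5.4, -1.2, 4.2]
width: 53.2
grasp_force: 40.0
```

```bash
python3 -m creep '[0.1,-0.002,-0.001,0,4.5,0,0,0,0,4.5]'
python3 -m creep '[0.1,-0.002,-0.001,0,4.5,0,0,0,0,4.5]'
python3 -m creep '[0.1,-0.002,-0.001,0,4.5,0,0,0,0,4.5]'
```

```text
t: 23.45
tcp_pos: [476.9, 21.0, 35.6]
tool_rot: [-179.9, 0.8, 5.7]
contact_force: [-5.2, -1.1, 3.4]
width: 53.4
grasp_force: 40.0
t: 23.65
tcp_pos: [477.9, 21.1, 35.6]
tool_rot: [-179.9, 0.8, 5.7]
contact_force: [-5.1, -1.2, 5.1]
width: 53.1
grasp_force: 40.0
t: 23.85
tcp_pos: [478.9, 21.2, 35.6]
tool_rot: [-179.9, 0.8, 5.7]
contact_force: [-5.3, 0.2, 4.9]
width: 53.5
grasp_force: 40.0
```

```bash
python3 -m creep '[0.08,-0.002,-0.001,0,4.5,0,0,0,0,4.5]'
python3 -m creep '[0.08,-0.002,-0.001,0,4.5,0,0,0,0,4.5]'
```

```text
t: 24.05
tcp_pos: [479.7, 21.3, 35.6]
tool_rot: [-179.9, 0.8, 5.7]
contact_force: [-5.9, -1.1, 4.3]
width: 53.4
grasp_force: 40.0
t: 24.25
tcp_pos: [480.5, 21.4, 35.6]
tool_rot: [-179.9, 0.8, 5.7]
contact_force: [-5.8, -0.7, 5.1]
width: 53.4
grasp_force: 40.0
```

```bash
python3 -m creep '[0.07,-0.002,-0.001,0,4.5,0,0,0,0,4.5]'
python3 -m creep '[0.07,-0.002,-0.001,0,4.5,0,0,0,0,4.5]'
```

```text
t: 24.45
tcp_pos: [481.1, 21.5, 35.6]
tool_rot: [-179.9, 0.8, 5.7]
contact_force: [-5.6, -0.7, 4.6]
width: 53.4
grasp_force: 40.0
t: 24.65
tcp_pos: [481.8, 21.6, 35.6]
tool_rot: [-179.9, 0.8, 5.7]
contact_force: [-6.5, 0.8, 5.2]
width: 53.3
grasp_force: 40.0
```

```bash
python3 -m creep '[0.07,-0.002,-0.001,0,4.5,0,0,0,0,4.5]'
```

```text
t: 24.85
tcp_pos: [482.5, 21.6, 35.6]
tool_rot: [-179.9, 0.9, 5.7]
contact_force: [-4.6, -1.0, 4.8]
width: 53.1
grasp_force: 40.0
```

```bash
python3 -m creep '[0.07,-0.002,-0.001,0,4.5,0,0,0,0,4.5]'
```

```text
t: 25.05
tcp_pos: [482.6, 21.6, 35.6]
tool_rot: [-179.9, 0.9, 5.7]
contact_force: [-7.0, -0.7, 6.1]
width: 53.2
grasp_force: 40.0
```

```bash
python3 -m creep '[0.03,0,0,0,4.5,0,0,0,0,4.5]'
```

```text
t: 25.25
tcp_pos: [482.6, 21.6, 35.6]
tool_rot: [-179.9, 0.9, 5.6]
contact_force: [-8.0, -1.0, 7.2]
width: 53.4
grasp_force: 40.0
```

```bash
python3 -m creep '[0.03,0,0,0,4.5,0,0,0,0,4.5]'
```

```text
t: 25.45
tcp_pos: [482.6, 21.7, 35.6]
tool_rot: [-179.9, 1.0, 5.7]
contact_force: [-9.5, -2.3, 7.4]
width: 53.3
grasp_force: 40.0
```

```bash
python3 -m creep '[0,0,0,0,5.4,0,0,0,0,5.6,0,0,0,0,6,0,0,0,0,6.5,0,0,0,0,7,0,0,0,0,7,0,0,0,0,7]'
python3 -m creep '[0,0,-0.5,0,7,0,0,-1,0,7,-0.5,0,-2,0,7,-0.5,0,-3,0,7,-0.5,0,-3,0,7,0,0,-3,0,7,0,0,0,0,7,0,0,0,0,7]'
python3 - <<'E'
from h import *
f=env.grab_frame('wrist');t=env.grab_frame('scene');cv2.imwrite('pics/w9.png',f);cv2.imwrite('pics/scene9.png',t)
s=cv2.resize(t[215:395,200:380],(480,480),interpolation=cv2.INTER_CUBIC);m=np.hstack([f,s]);cv2.imwrite('pics/w9m.png',cv2.resize(m,(800,343),interpolation=cv2.INTER_AREA))
import pickle;pickle.dump(cam('wrist'),open('w9.pkl','wb'))
E
```

```text
t: 26.15
tcp_pos: [485.2, 21.8, 35.8]
tool_rot: [-180.0, 0.7, 5.7]
contact_force: [0.0, -0.5, 0.3]
width: 69.6
grasp_force: 0.0
t: 26.95
tcp_pos: [471.9, 20.9, 161.4]
tool_rot: [-179.9, 0.6, 5.7]
contact_force: [-1.3, 0.6, 0.2]
width: 69.9
grasp_force: 0.0
```

View pics/w9m.png

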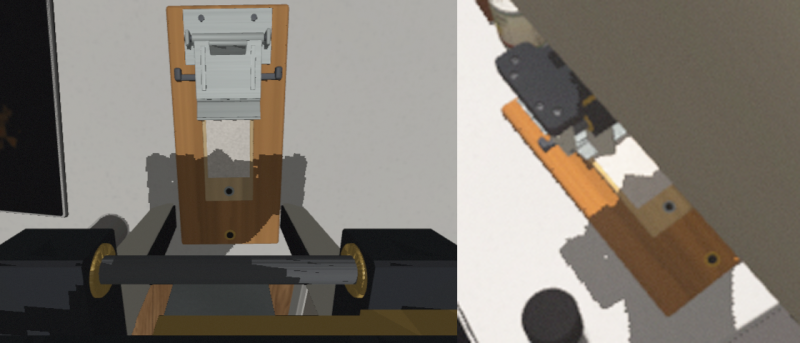

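The card lies under the clip, centred, with its tail at row 202 and the eyelet at (228,191) in the montage. The bar is at row 75. Checking the gap, offset and angle in numbers.

Run:
```python
from h import *
import pickle
np.set_printoptions(precision=1,suppress=True)
f=cv2.imread('pics/w9.png');c=pickle.load(open('w9.pkl','rb'));hsv=cv2.cvtColor(f,cv2.COLOR_BGR2HSV)
w=cv2.inRange(hsv,(5,100,30),(32,255,255)); g_=cv2.cvtColor(f,cv2.COLOR_BGR2GRAY).astype(int)
# bar near face
for u in(262,268,370,376):
    d=np.flatnonzero(w[85:130,u]==0)+85
    if len(d): print("bar",u,d.min(),d.max(),tob(onz(c,[(u,d.max()+1)],12)[0]),tob(onz(c,[(u,d.min())],18)[0]))
# card tail: brightest drop along columns
for u in(300,320,340):
    col=g_[255:300,u]; k=np.argmin(np.diff(col.astype(float)))+255; print("tail",u,k,tob(onz(c,[(u,k+1)],20)[0]),col[::3])
L=[];R=[];BL=[];BR=[]
for v in range(175,215,4):
    s=hsv[v,:,1].astype(int); x0=np.argmin(np.diff(s[272:312:1]))+273; x1=np.argmax(np.diff(s[335:372]))+336
    L.append((x0,v));R.append((x1,v)); r=np.flatnonzero(w[v,200:440])+200; BL.append((r[0],v));BR.append((r[-1]+1,v))
for n,q,z in(("L",L,20),("R",R,20),("BL",BL,12),("BR",BR,12)):
    P=np.array([tob(p) for p in onz(c,q,z)]); s=np.polyfit(P[:,0],P[:,1],1); print(n,"deg %.2f"%np.degrees(s[0]),"y mean %.1f"%P[:,1].mean())
```

```text
bar 262 85 112 [60.9 42.6] [79.1 40.7]
bar 268 85 112 [60.8 38.2] [79.1 36.5]
bar 370 85 111 [ 60.6 -36.6] [ 78.2 -35.4]
bar 376 85 110 [ 61.2 -41. ] [ 78.1 -39.6]
tail 300 280 [-68.3  17.8] [81 80 82 80 79 80 80 79 80 50 50 51 50 50 51]
tail 320 262 [-53.1   1.4] [79 80 74 20 14 14 74 78 79 61 59 59 59 60 60]
tail 340 279 [-67.8 -14.6] [71 71 72 70 70 72 71 73 71 56 56 56 56 58 56]
L deg 0.59 y mean 24.3
R deg 0.61 y mean -21.9
BL deg -0.24 y mean 59.0
BR deg -0.20 y mean -58.3
```

```bash
python3 -c "
from station import env
print(env.sign_off())"
```

```text
the job is handed in; nothing more can be done
None
```

The recipe card is under the lifted clip, pushed until it stalled against the stop bar, centred to about 1 mm and square to about 1° by camera; I signed the job off at about 27 s, and the system returned no verdict.

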